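Check in a slide: open the transport case and hold the slide's label under the reader

TASK

Check in the labelled slide from the transport case: swing the hasp off its catch, lift the lid until it stands about upright and leave it open, and take out the glass slide that has one notched corner (the notch marks its frosted label end), leaving the plain slide where it lies and the jars undisturbed. Finish holding the slide still and level in the label reader's reading spot: label side up, the middle of the frosted end in the spot, the frosted end pointing towards the reader, your fingers on the clear glass only. The job ends with the slide still in the gripper: do not put it down or let go.

Things in the scene. Friction and masses are not known exactly. Their poses are not given: they have to be found in the camera images.
- case: grey plastic slide transport case, fixed to the bench, outside 190 (own x) x 250 (own y) x 74 mm high with the lid shut; origin at the middle of its underside, z up, its front (hasp side) faces its own -x. Walls 6 mm thick and 50 mm high above the bench; the black foam floor inside is flat, 14 mm above the bench, 178 x 238 mm
- lid (a joint): lid of the case, 24 mm thick, hinged along the rear top edge of the case (own +x side); 0 = shut, grows as its front edge rises, stop at 1.8 rad. A stiff friction hinge: with some 3 to 4 N at the front edge it moves, and it stays where it is left. While the hasp hangs over the staple the lid cannot rise more than about 4 mm at its front
- lid_hinge (a point): middle of the lid's hinge axis, which runs along the case's y axis, 50 mm above the bench; 95 mm behind the case's middle. Its axes turn with the lid
- hasp (a joint): steel hinged hasp on the middle of the lid's front edge: a slotted leaf 26 mm wide that hangs over a staple on the case's front; 0 = hanging straight down (relative to the lid), grows as it swings out and up away from the case, stop at 2.6 rad; off the staple from about 0.5 rad. Turns easily, with a little friction. With the lid upright (1.57) and the hasp at 0 the leaf points horizontally towards the case's front
- hasp_pin (a point): middle of the hasp's hinge pin (along the case's y axis), on the lid's front edge: 196.5 mm in front of the lid hinge and 16 mm above it when the lid is shut. Its axes turn with the hasp
- hasp_pull (a point): middle of the hasp's pull: a steel sleeve along the case's y, 14 mm thick, 36 mm long, flat ends, spinning freely on a pin at the end of the hasp's lip; 26 mm in front of and 22 mm below the hasp's pin when it hangs (44 mm above the bench, 32 mm off the front wall). Pinched from above by its ends, it lets the hasp turn in the grip: swing the hasp out, then lift the lid by it
- slide_center (a point): centre of the task's glass slide, 76 x 26 x 5 mm, lying flat on the foam in the case, label side up, at any yaw. Own x runs along its length to the frosted label end, own y across, z out of the label side. The last 20 mm at +x are frosted white on top; the corner at +x, +y is cut away by a 6 x 6 mm notch (frosted end pointing away from you, label up: notch at the left). A small ground ring 15 mm wide marks the middle
- label (a point): middle of the label, on top of the frosted end: 28 mm from the slide's centre along its +x, on the upper face
- frost: the frosted end piece of the slide (its last 20 mm), part of the slide; origin and axes those of slide
- slide: the same slide; origin at the middle of its underside, axes as for its centre point
- clear_end (a point): middle of the slide's clear end face, 38 mm from its centre along its -x
- plain_center (a point): centre of the other slide in the case: the same 76 x 26 x 5 mm clear glass with no frosted end and no notch, about 105 mm beside the first and lying roughly along the case's x. Leave it where it lies
- reader: label reader on a stand, fixed to the bench: round black base 120 mm wide, a post that rises to 260 mm, and a white head 75 x 58 x 34 mm that looks down at 45 degrees towards its own -x (to the robot's side). Origin at the middle of the underside of the base, z up. The front of the head is 33 to 57 mm in front of the base's middle, its lowest edge 210 mm above the bench
- reader_window (a point): middle of the reader's dark window, 45 mm in front (own -x) of the base's middle and 222 mm above the bench; its axes are those of the reader
- read_spot (a point): the reading spot, a point in free air 156 mm from the window straight along its line of sight: 155 mm in front (own -x) of the base's middle and 112 mm above the bench; its axes are those of the reader (x level, from the spot towards the reader; z up)
- jar_a_center (a point): jar with a yellow foam plug (68 mm wide, 114 mm high), 50 mm above its foot: a bystander between the case and the reader
- jar_b_center (a point): the other jar like it, on the left, 50 mm above its foot: a bystander

How it is judged:
By the outcome, as a careful person would: the job done as asked, in the order asked, and still so for the second after the job is handed in, while the arm keeps its last pose, push and grip.
It also fails if it takes over 54 s, if anything falls off the work surface, if the arm or the gripper's body presses on something with over 40 N, if the wrist force passes 120 N, or if a joint passes its speed limit or range.

ROBOT

A 7-joint arm with a two-finger parallel gripper is mounted at the origin on the work surface. World frame = base frame: x ahead of the robot, y to its left, z up, the work surface at z = 0. Lengths are in m, angles in rad, forces in N, time in s.
With the tool pointing down it reaches from about 0.35 to 0.9 m from the base axis. Payload 8.1 kg.
Tool frame: the origin (TCP) lies at the centre of the arm's flange, where the gripper is bolted on; the fingertips stand 178 mm ahead of it and the grasp point (between the pads) lies 159 mm ahead of it; x points along the fingers, z is the direction in which the jaws open and shut, and the axes are right-handed (so a half turn about x gives the same grasp; the last joint's range is limited). The gripper opens to 92 mm and grips with 3 to 60 N. Pads are 19 mm wide; open, the fingers measure 130 mm over their backs; the gripper's body (75 mm by 190 mm) begins 47 mm behind the grasp point.
Start: joints at [-1.449, 0.434, 0.025, 1.573, -0.012, 1.134, -0.075], TCP at [0.139, 0.609, 0.405] pointing down, gripper open.
Joint ranges: [-2.62, 2.62], [-0.44, 2.09], [-1.27, 1.32], [0.08, 2.57], [-1.32, 4.46], [0.12, 2], [-2.74, 2.74]. Speed limits (rad/s): [2.22, 2.22, 3.01, 3.01, 3.14, 3.14, 3.14].

INTERFACE

Orientations are given as a rotation vector (axis times angle).
In Python, from cell import arm, get_image, search_frame, pinpoint gives the robot as it stands.
- The arm moves only by the tool arm_command, never from a script. Its argument "motion" is a list of rows, each a list of 7 numbers: the finger opening in mm, from 0 to 91.8, then the shift along the tool's x, y, z in mm, then the turn, a rotation vector about the tool's x, y, z in degrees. In form: [[fingers, x, y, z, ax, ay, az], ...]. A call has 1 to 5 rows; each row shifts and turns the commanded pose from where the row before left it, along the tool's axes as they then stand; what a row does not reach is not made up. A row lasts 1/8 s, in which the tool goes at most 62.5 mm and 10.7 degrees, less where a joint would pass 70% of its speed; a pose out of reach is approached as far as the arm can. A call with a gripper value outside its range is refused whole. The fingers move at their own pace and stop on an object; "newtons" is the grip in N (left out, the last holds). Time passes only in rows, so rows that do not move let the fingers close. It gives the time, the measured TCP pose, the force and the opening at its end, in the units of the state.
- arm.observe(): the state, without advancing time (a new reading comes with each control period).
- get_image(name): name is "scene" or "top" or "wrist"; returns a dict with "frame" (400x640x3 uint8, red, green, blue), "range_z" (400x640 float32, m along the optical axis (not along the pixel's ray), 0 where there is no reading), "K" (3x3 intrinsics, pixels), "origin" and "rotation" of the camera in the world; the wrist camera has in their place "tool_from_camera" (4x4, takes a point from camera to tool coordinates, whose origin is the TCP and whose axes are the tool frame's). Camera axes: x right, y down, z forward; pixel columns grow to the right and rows downward; lengths in m; the calibration is good to about 2 mm. The wrist camera is an equidistant fisheye: a pixel r from the principal point sees the ray r / f radians off the axis. A picture is of the moment at which its call begins: read the wrist's pose just before it.
- arm.sign_off(): hands the job in, once; it reports no verdict.
Trained networks look in the newest picture that a camera, given by its name, has taken for a name from the list of things; names that differ only in an ending like _2 or _b are one class to them, and where a whole thing is asked for, a point or a joint stands for the part that bears it (a point fixed in the world has none). Each returns a list of dicts, best first, with "p" (0 to 1); they miss things now and then, are a little off and sometimes report something else, mostly with a low value. They report only what shows in the picture. A call takes as long as a camera call.
- search_frame(camera, target): "point" ([x, y, z] in m, in world coordinates, good to about 4 mm: the middle of the surface that is visible of it).
- pinpoint(camera, target): "point" ([x, y, z] in m, in world coordinates, good to about 4 mm: a listed point, or the origin of a listed thing).
The state is a dict: "clock": time; "joints": joint angles; "dq": joint speeds; "joint_efforts": joint torques, N m; "position": TCP position; "ee_rot": TCP orientation; "force": force on the tool from outside, world axes, zero at the start; "ft_torque": the same for the moment, N m; "width": opening from 0.0 (shut) to 1.0 (fully open).
Only numpy, scipy, OpenCV 4.12 (cv2) and the standard library are available. Lean on these libraries where they do the work, as an engineer would, in place of code of your own. Each camera call takes 0.05 s, during which the arm holds its last target. There are 200 camera calls.

## Working session

There is one attempt and no reset: what is moved stays moved. The work goes in short steps, Python scripts to look and compute and a tool call to move; the robot and the scene stay as the last step left them, time stands still between calls to the robot, and variables do not carry over. Pictures are saved under pics/ and viewed, about 8 in all and at most 12, crops included, and the job is handed in when it is done.

Besides the shell and the picture viewer there is one more tool, called after "Call:" as name(argument=value, ...), one argument or row to a line, values as JSON. arm_command: Moves the arm, as the interface text tells. Its arguments: {"type":"object","properties":{"motion":{"type":"array"},"newtons":{"type":"number"}},"required":["motion"]}

```bash
ls; mkdir -p pics
cat > h.py <<'E'
import numpy as np, cv2
from scipy.spatial.transform import Rotation as R
from cell import arm, get_image, search_frame, pinpoint
np.set_printoptions(precision=4,suppress=True)
def save(im,fn): cv2.imwrite('pics/'+fn,im['frame'][:,:,::-1])
def world(im,u,v):
    K=im['K'];z=im['range_z'][v,u]
    return np.array(im['origin'])+np.array(im['rotation'])@(z*np.linalg.inv(K)@[u,v,1])
E
python3 - <<'E'
from h import *
s=arm.observe();print(s)
a=get_image('scene');save(a,'s0.png')
b=get_image('top');save(b,'t0.png')
for c in('scene','top'):
  for n in ['case','lid_hinge','hasp_pin','hasp_pull','reader','reader_window','read_spot','jar_a_center','jar_b_center']:
    print(c,n,[(np.array(d['point']),round(d['p'],2)) for d in pinpoint(c,n)][:3])
cv2.imwrite('pics/both0.png',cv2.resize(np.vstack([a['frame'],b['frame']])[:,:,::-1],(480,600)))
print(arm.observe()['clock'])
E
```

```text
pics
{'clock': 0.0, 'joints': array([-1.4486,  0.4352,  0.025 ,  1.5741, -0.0116,  1.134 , -0.0751]), 'dq': array([ 0.0013,  0.0004, -0.0014, -0.0006,  0.0004, -0.0008, -0.0012]), 'joint_efforts': array([ -0.0014, -66.784 ,   0.9849, -31.4466,  -0.0605,   0.043 ,
         0.0002]), 'position': array([0.1393, 0.609 , 0.4039]), 'ee_rot': array([-1.043 ,  1.3084,  1.0412]), 'force': array([-0.9677, -0.5265, -0.3813]), 'ft_torque': array([-0.0171, -0.0064, -0.0346]), 'width': 0.998967889111766}
scene case [(array([0.6128, 0.1059, 0.0004]), 0.81)]
scene lid_hinge [(array([0.7068, 0.1128, 0.0517]), 0.67)]
scene hasp_pin []
scene hasp_pull [(array([0.4856, 0.1009, 0.0459]), 0.64)]
scene reader [(array([ 0.7155, -0.3452,  0.0011]), 0.68)]
scene reader_window [(array([ 0.671 , -0.3546,  0.2181]), 0.68)]
scene read_spot []
scene jar_a_center [(array([ 0.3884, -0.1307,  0.0495]), 0.68)]
scene jar_b_center [(array([0.3594, 0.3248, 0.0492]), 0.84), (array([ 0.6723, -0.3567,  0.2183]), 0.38), (array([0.483 , 0.0992, 0.0456]), 0.15)]
top case [(array([ 0.616 ,  0.1047, -0.002 ]), 0.85)]
top lid_hinge [(array([0.7074, 0.113 , 0.0516]), 0.69)]
top hasp_pin [(array([0.5124, 0.1028, 0.0705]), 0.47)]
top hasp_pull [(array([0.4879, 0.0997, 0.0479]), 0.57), (array([ 0.3893, -0.1296,  0.0457]), 0.32)]
top reader [(array([ 0.7106, -0.3489, -0.0013]), 0.92)]
top reader_window [(array([ 0.6702, -0.351 ,  0.2199]), 0.98)]
top read_spot []
top jar_a_center [(array([ 0.3931, -0.132 ,  0.0491]), 0.91), (array([ 0.7122, -0.3493,  0.0032]), 0.51)]
top jar_b_center [(array([0.361 , 0.3266, 0.0501]), 0.73)]
1.0
```

View pics/both0.png

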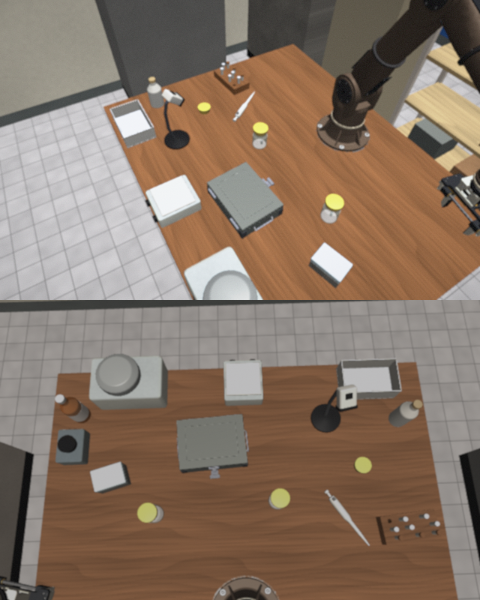

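Run:
```python
from h import *
s=arm.observe()
print(R.from_rotvec(s['ee_rot']).as_matrix())
b=get_image('top');K=b['K'];Rt=np.array(b['rotation']);
v,u=np.mgrid[0:400,0:640];z=b['range_z']
P=(np.stack([(u-K[0,2])/K[0,0],(v-K[1,2])/K[1,1],np.ones_like(z)],-1)*z[...,None])@Rt.T+b['origin']
m=(z>0)&(abs(P[...,2]-.074)<.006)&(abs(P[...,0]-.61)<.15)&(abs(P[...,1]-.105)<.18)
m=cv2.morphologyEx(m.astype(np.uint8),cv2.MORPH_OPEN,np.ones((5,5)))>0
q=P[m][:,:2];print(cv2.minAreaRect((q*1000).astype(np.float32)),q.mean(0),P[m][:,2].mean())
# reader head / window direction
m=(z>0)&(P[...,2]>.2)&(abs(P[...,0]-.69)<.12)&(abs(P[...,1]+.35)<.1)
q=P[m][:,:2];print(cv2.minAreaRect((q*1000).astype(np.float32)),m.sum())
```

```text
[[ 0.     -0.9748  0.223 ]
 [-0.      0.223   0.9748]
 [-1.     -0.      0.    ]]Traceback (most recent call last):
  File "<stdin>", line 6, in <module>
ValueError: operands could not be broadcast together with shapes (400,640) (3,)
```

Scene shows the case (245,198), reader (177,125) and two yellow-plugged jars (260,135)/(333,205); in the top view, case (212,443) with hasp (214,471) towards the robot, reader base (325,418). Networks agree with this. I'll get the yaws.

```bash
cat >> h.py <<'E'
def cloud(b):
    K=b['K'];z=b['range_z'];v,u=np.mgrid[0:400,0:640]
    d=np.stack([(u-K[0,2])/K[0,0],(v-K[1,2])/K[1,1],np.ones(z.shape)],-1)
    return (d*z[...,None])@np.array(b['rotation']).T+np.array(b['origin']).ravel()
E
python3 - <<'E'
from h import *
for c in('top','scene'):
  b=get_image(c);P=cloud(b);z=b['range_z']
  m=(z>0)&(abs(P[...,2]-.074)<.006)&(abs(P[...,0]-.61)<.15)&(abs(P[...,1]-.105)<.18)
  m=cv2.morphologyEx(m.astype(np.uint8),cv2.MORPH_OPEN,np.ones((5,5)))>0
  q=P[m][:,:2];print(c,cv2.minAreaRect((q*1000).astype(np.float32)),q.mean(0),P[m][:,2].mean())
  m=(z>0)&(P[...,2]>.18)&(abs(P[...,0]-.69)<.12)&(abs(P[...,1]+.35)<.1)
  q=P[m];print(cv2.minAreaRect((q[:,:2]*1000).astype(np.float32)),m.sum(),q.mean(0))
  # window face normal
  f=q-q.mean(0)
  for n in('reader','reader_window','hasp_pull','hasp','jar_a_center'):
    print(n,[(np.array(d['point']),round(d['p'],2)) for d in pinpoint(c,n)][:2])
E
```

```text
Traceback (most recent call last):
  File "h.py", line 12, in cloud
    return (d*z[...,None])@np.array(b['rotation']).T+np.array(b['origin']).ravel()
           ~~~~~~~~~~~~~~~~~~~~~~~~~~~~~~~~~~~~~~~~~^~~~~~~~~~~~~~~~~~~~~~~~~~~~~~
ValueError: operands could not be broadcast together with shapes (400,640) (3,)
```

```bash
sed -i "s/np.array(b\['rotation'\]).T/rot(b['rotation']).T/; s/np.array(im\['rotation'\])@/rot(im['rotation'])@/" h.py
cat >> h.py <<'E'
def rot(r):
    r=np.array(r); return r if r.shape==(3,3) else R.from_rotvec(r).as_matrix() if r.size==3 else R.from_quat(r).as_matrix()
E
python3 - <<'E'
from h import *
for c in('top','scene'):
  b=get_image(c);print(np.shape(b['rotation']),b['origin']);P=cloud(b);z=b['range_z']
  m=(z>0)&(abs(P[...,2]-.074)<.006)&(abs(P[...,0]-.61)<.15)&(abs(P[...,1]-.105)<.18)
  m=cv2.morphologyEx(m.astype(np.uint8),cv2.MORPH_OPEN,np.ones((5,5)))>0
  q=P[m][:,:2];print(c,cv2.minAreaRect((q*1000).astype(np.float32)),q.mean(0),P[m][:,2].mean())
  m=(z>0)&(P[...,2]>.18)&(abs(P[...,0]-.69)<.12)&(abs(P[...,1]+.35)<.1)
  q=P[m];print(cv2.minAreaRect((q[:,:2]*1000).astype(np.float32)),m.sum(),q.mean(0))
  for n in('reader','reader_window','hasp_pull','hasp','jar_a_center'):
    print(n,[(np.array(d['point']),round(d['p'],2)) for d in pinpoint(c,n)][:2])
E
```

```text
(3,) [0.289  0.0068 1.2202]
top ((607.8408203125, 106.77313232421875), (188.36740112304688, 244.2287139892578), 1.701069712638855) [0.606  0.1051] 0.0724232342670504
((699.7012939453125, -346.3659973144531), (91.21753692626953, 62.92447280883789), 12.134624481201172) 907 [ 0.6869 -0.3436  0.2586]
reader [(array([ 0.7101, -0.3489,  0.0003]), 0.67)]
reader_window [(array([ 0.6676, -0.3533,  0.2201]), 0.75)]
hasp_pull [(array([0.489 , 0.0996, 0.0464]), 0.58)]Traceback (most recent call last):
  File "<stdin>", line 10, in <module>
ValueError: it knows: case, clear_end, frost, hasp_pin, hasp_pull, jar_a_center, jar_b_center, label, lid_hinge, plain_center, read_spot, reader, reader_window, slide, slide_center
```

Call:
arm_command(
  motion=[
    [91.8,0,-38,-35,0,0,0],
    [91.8,0,-38,-35,0,0,0],
    [91.8,0,-38,-35,0,0,0],
    [91.8,0,-38,-35,0,0,0],
    [91.8,0,-38,-35,0,0,0],
  ],
)

```text
clock: 1.92
position: [0.2864, 0.3948, 0.405]
ee_rot: [-1.042, 1.306, 1.042]
force: [1.1, 0.0, -0.6]
width: 0.998
```

Call:
arm_command(
  motion=[
    [91.8,0,-38,-35,0,0,0],
    [91.8,0,-38,-35,0,0,0],
    [91.8,0,-38,-35,0,0,0],
    [91.8,10,-38,-35,0,0,0],
    [91.8,20,-38,-35,0,0,0],
  ],
)

```text
clock: 2.55
position: [0.4328, 0.1821, 0.3753]
ee_rot: [-1.042, 1.304, 1.042]
force: [0.7, 0.6, 0.5]
width: 1.0
```

Call:
arm_command(
  motion=[
    [91.8,20,-38,-35,0,0,0],
    [91.8,20,-35,-34,0,0,0],
    [91.8,20,0,0,-8,0,0],
    [91.8,0,0,0,-8,0,0],
    [91.8,0,0,0,0,0,0],
  ],
)

```text
clock: 3.18
position: [0.4876, 0.0996, 0.3147]
ee_rot: [-1.248, 1.184, 1.248]
force: [-0.4, 0.4, 0.3]
width: 0.998
```

```bash
cat >> h.py <<'E'
def pose():
    s=arm.observe();return np.array(s['position']),R.from_rotvec(s['ee_rot']).as_matrix(),s
def gp():
    p,M,s=pose();return p+M@[.159,0,0]
def totool(d):
    return pose()[1].T@np.array(d)*1000
def show(c,names):
    for n in names: print(c,n,[(np.array(d['point']),round(d['p'],2)) for d in pinpoint(c,n)][:2])
E
python3 - <<'E'
from h import *
p,M,s=pose();print(p,M,s['joints'],s['clock'],gp())
w=get_image('wrist');save(w,'w1.png');print(w['K'],w['tool_from_camera'])
show('wrist',['hasp_pull','hasp_pin','lid_hinge','case','reader','reader_window'])
get_image('top');show('top',['hasp_pull','hasp_pin'])
E
```

```text
[0.4876 0.0996 0.3147] [[-0.0001 -0.9986 -0.0531]
 [ 0.0001 -0.0531  0.9986]
 [-1.      0.0001  0.0001]] [-0.4996  0.3336  0.2431  2.0046 -0.1087  0.8156  1.4291] 3.175 [0.4876 0.0996 0.1557]
[[309.7069   0.     319.2606]
 [  0.     309.7069 199.2149]
 [  0.       0.       1.    ]] [[ 0.0007 -0.2929  0.9562  0.0195]
 [-0.0005 -0.9562 -0.2929  0.0788]
 [ 1.     -0.0002 -0.0008  0.0006]
 [ 0.      0.      0.      1.    ]]
wrist hasp_pull [(array([0.4855, 0.1011, 0.0466]), 0.76)]
wrist hasp_pin [(array([0.515 , 0.0998, 0.0676]), 0.86)]
wrist lid_hinge []
wrist case [(array([0.613 , 0.1061, 0.0014]), 0.7)]
wrist reader [(array([0.6114, 0.107 , 0.001 ]), 0.32)]
wrist reader_window []
top hasp_pull []
top hasp_pin []
```

View pics/w1.png

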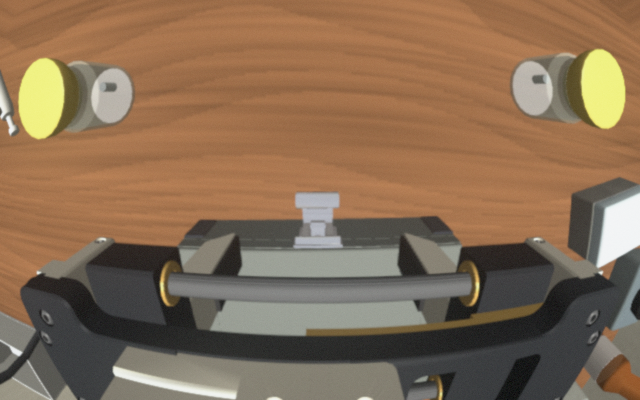

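Wrist view: the pull's sleeve is at (318,200), square between the fingers, the case behind it and both jars well clear. I'm descending and pinching.

Call:
arm_command(
  motion=[
    [60,35,0,0.5,0,0,0],
    [60,35,0,0,0,0,0],
    [60,36,0,0,0,0,0],
    [60,0,0,0,0,0,0],
  ],
  newtons=25,
)

```text
clock: 4.18
position: [0.4865, 0.1001, 0.207]
ee_rot: [-1.248, 1.188, 1.252]
force: [-0.9, 0.2, 1.4]
width: 0.664
```

Call:
arm_command(
  motion=[
    [30,0,0,0,0,0,0],
    [30,0,0,0,0,0,0],
    [30,0,0,0,0,0,0],
    [30,0,0,0,0,0,0],
  ],
)

```text
clock: 4.68
position: [0.4881, 0.0985, 0.2097]
ee_rot: [-1.25, 1.183, 1.246]
force: [1.1, -7.6, 1.3]
width: 0.395
```

Call:
arm_command(
  motion=[
    [30,-5,3.5,-1.5,0,0,0],
    [30,-5.5,2.5,0,0,0,0],
    [30,-6,1.5,0,0,0,0],
    [30,-6,0.5,0,0,0,0],
    [30,-6,-0.5,0,0,0,0],
  ],
)

```text
clock: 5.3
position: [0.4823, 0.0977, 0.2389]
ee_rot: [-1.252, 1.178, 1.243]
force: [11.2, -5.0, -4.7]
width: 0.389
```

Run:
```python
from h import *
print(pose()[2]['force'],gp(),pose()[2]['width'])
get_image('wrist');show('wrist',['hasp_pull','hasp_pin'])
# lid arc plan, mm in tool (x=-dz, y=-case dx)
def pos(t): x,z=-230.1,21.8; return np.array([x*np.cos(t)+z*np.sin(t),-x*np.sin(t)+z*np.cos(t)])
T=np.radians(np.arange(0,91,6));Q=np.array([pos(t) for t in T]);D=np.diff(Q,axis=0);print(np.c_[-D[:,1],-D[:,0]].round(1))
```

```text
[11.2463 -4.9661 -4.7092] [0.4834 0.0978 0.0799] 0.38911103073994185
wrist hasp_pull [(array([0.4775, 0.0992, 0.0756]), 0.78)]
wrist hasp_pin [(array([0.5142, 0.0983, 0.0685]), 0.66)]
[[-23.9  -3.5]
 [-23.4  -6. ]
 [-22.7  -8.4]
 [-21.7 -10.8]
 [-20.4 -13. ]
 [-19.  -15. ]
 [-17.3 -16.9]
 [-15.4 -18.6]
 [-13.4 -20.2]
 [-11.2 -21.4]
 [ -8.9 -22.5]
 [ -6.5 -23.3]
 [ -4.  -23.9]
 [ -1.5 -24.1]
 [  1.  -24.2]]
```

Hasp swung out (pull ~50°). Lifting the lid along its arc.

Call:
arm_command(
  motion=[
    [30,-12,-3,-1,0,0,0],
    [30,-12,-3,0,0,0,0],
    [30,-23,-6,0,0,0,0],
    [30,-23,-8,0,0,0,0],
    [30,-22,-11,0,0,0,0],
  ],
)

```text
clock: 6.08
position: [0.513, 0.0994, 0.3312]
ee_rot: [-1.252, 1.177, 1.245]
force: [14.7, 0.5, -11.7]
width: 0.384
```

Run:
```python
from h import *
print(gp(),pose()[2]['force'],pose()[2]['joints'])
get_image('wrist');show('wrist',['hasp_pull','hasp_pin'])
```

```text
[0.514  0.0996 0.1722] [ 14.6643   0.4647 -11.7347] [-0.4899  0.3473  0.2538  1.9329 -0.1114  0.8682  1.4466]
wrist hasp_pull [(array([0.5121, 0.0989, 0.1693]), 0.63)]
wrist hasp_pin [(array([0.5391, 0.0974, 0.1462]), 0.89), (array([0.5711, 0.1509, 0.0159]), 0.26)]
```

Call:
arm_command(
  motion=[
    [30,-20,-16,0,0,0,0],
    [30,-19,-16,0,0,0,0],
    [30,-17,-17,0,0,0,0],
    [30,-15,-19,0,0,0,0],
    [30,-13,-20,0,0,0,0],
  ],
)

```text
clock: 6.85
position: [0.5988, 0.105, 0.4135]
ee_rot: [-1.249, 1.182, 1.252]
force: [3.8, 3.5, -10.2]
width: 0.387
```

Run:
```python
from h import *
print(gp(),pose()[2]['force'],pose()[2]['joints'])
get_image('wrist');show('wrist',['hasp_pull','hasp_pin'])
```

```text
[0.5986 0.1052 0.2545] [  3.7585   3.4929 -10.2167] [-0.4557  0.4031  0.2768  1.6209 -0.12    1.1349  1.4778]
wrist hasp_pull [(array([0.5956, 0.1062, 0.2493]), 0.88), (array([0.5707, 0.1491, 0.0154]), 0.42)]
wrist hasp_pin [(array([0.6069, 0.1064, 0.2179]), 0.7), (array([0.6025, 0.1559, 0.0178]), 0.23)]
```

Call:
arm_command(
  motion=[
    [30,-11,-21,0,0,0,0],
    [30,-9,-22,0,0,0,0],
    [30,-6,-23,0,0,0,0],
    [30,-4,-24,0,0,0,0],
    [30,-1.5,-24,0,0,0,0],
  ],
)

```text
clock: 7.62
position: [0.712, 0.1124, 0.4437]
ee_rot: [-1.247, 1.183, 1.255]
force: [-1.5, 6.5, -6.8]
width: 0.389
```

Run:
```python
from h import *
print(gp(),pose()[2]['force'],pose()[2]['joints'])
w=get_image('wrist');save(w,'w2.png');show('wrist',['hasp_pull','hasp_pin','slide_center','label','clear_end','plain_center'])
a=get_image('scene');show('scene',['hasp_pull','hasp_pin','slide_center','label','clear_end','plain_center','reader','reader_window'])
a=get_image('top');show('top',['hasp_pull','hasp_pin','slide_center','label','clear_end','plain_center'])
```

```text
[0.7114 0.1128 0.2847] [-1.5138  6.4558 -6.7611] [-0.3905  0.5835  0.2874  1.2549 -0.165   1.3291  1.5195]
wrist hasp_pull [(array([0.7076, 0.1128, 0.2792]), 0.96)]
wrist hasp_pin []
wrist slide_center [(array([0.6008, 0.1553, 0.0164]), 0.97), (array([ 0.614 ,  0.1092, -0.0009]), 0.52)]
wrist label [(array([0.5716, 0.1512, 0.0174]), 0.64)]
wrist clear_end [(array([0.6404, 0.1618, 0.0176]), 0.96)]
wrist plain_center [(array([0.5908, 0.0479, 0.0163]), 0.75)]
scene hasp_pull [(array([0.6136, 0.1038, 0.0017]), 0.19)]
scene hasp_pin []
scene slide_center [(array([0.6005, 0.1558, 0.0181]), 0.71)]
scene label [(array([0.5718, 0.1511, 0.0199]), 0.67)]
scene clear_end [(array([0.6384, 0.1651, 0.0157]), 0.55)]
scene plain_center [(array([0.5896, 0.0523, 0.0157]), 0.7)]
scene reader [(array([ 0.7141, -0.3447,  0.0018]), 0.67), (array([0.5997, 0.1562, 0.0145]), 0.23)]
scene reader_window [(array([ 0.672 , -0.3561,  0.2172]), 0.6)]
top hasp_pull []
top hasp_pin [(array([ 0.3941, -0.1309,  0.0518]), 0.64)]
top slide_center []
top label []
top clear_end []
top plain_center [(array([0.5937, 0.0486, 0.0138]), 0.75)]
```

View pics/w2.png

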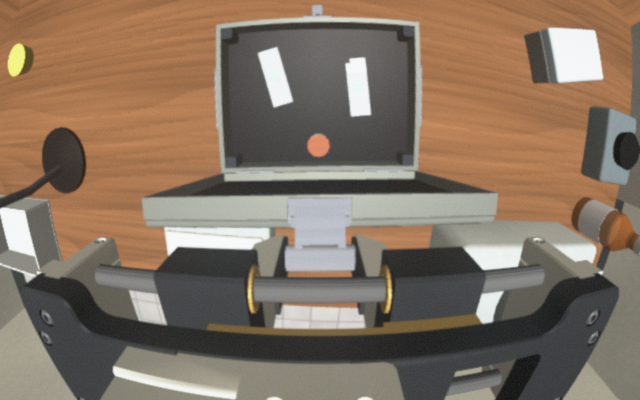

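Lid is ~85° now; the labelled slide is at (358,88), notch upper-left (frosted end towards the robot), plain slide at (275,78). A bit more lid, then release and rise.

Call:
arm_command(
  motion=[
    [30,0,-14,0,0,0,0],
    [30,0,-12,0,0,0,0],
    [30,0,0,0,0,0,0],
    [65,0,0,0,0,0,0],
    [65,0,0,0,0,0,0],
  ],
)

```text
clock: 9.4
position: [0.7383, 0.1111, 0.4451]
ee_rot: [-1.249, 1.183, 1.249]
force: [-0.5, -0.0, -0.9]
width: 0.557
```

Call:
arm_command(
  motion=[
    [65,-10,0,0,0,0,0],
    [65,-30,0,0,0,0,0],
    [65,-40,0,0,0,0,0],
    [65,0,45,0,-3,0,0],
    [65,0,55,3,-3.6,0,0],
  ],
)

```text
clock: 10.02
position: [0.6382, 0.1056, 0.5257]
ee_rot: [-1.335, 1.122, 1.332]
force: [0.5, 0.4, 0.9]
width: 0.709
```

Run:
```python
from h import *
p,M,s=pose();print(p,M,s['force'],s['joints'],s['clock'])
get_image('wrist');show('wrist',['hasp_pull','hasp_pin','slide_center','label','clear_end'])
a=get_image('scene');cv2.imwrite('pics/s1.png',a['frame'][180:330,240:420,::-1].repeat(3,0).repeat(3,1));show('scene',['hasp_pull','hasp_pin','slide_center','label','clear_end'])
c=np.array([.6085,.157,.0345]);print(c-gp(), totool(c-gp()))
```

```text
[0.6382 0.1056 0.5257] [[ 0.0022 -0.9855 -0.1697]
 [-0.0003 -0.1697  0.9855]
 [-1.     -0.0022 -0.0007]] [0.4773 0.4386 0.9405] [-0.4243  0.4098  0.2766  1.3339 -0.1098  1.4107  1.5891] 10.025
wrist hasp_pull [(array([0.7331, 0.118 , 0.2802]), 0.8)]
wrist hasp_pin []
wrist slide_center [(array([0.5988, 0.1538, 0.0163]), 0.68)]
wrist label [(array([0.572 , 0.1474, 0.016 ]), 0.89)]
wrist clear_end [(array([0.6398, 0.1605, 0.0209]), 0.73)]
scene hasp_pull [(array([0.7331, 0.1168, 0.2807]), 0.47)]
scene hasp_pin [(array([0.728 , 0.1136, 0.2473]), 0.61)]
scene slide_center [(array([0.5968, 0.1581, 0.0177]), 0.61)]
scene label [(array([0.7071, 0.1094, 0.0516]), 0.64), (array([0.5747, 0.1501, 0.0169]), 0.6)]
scene clear_end [(array([0.6397, 0.1671, 0.0149]), 0.76), (array([ 0.7138, -0.3429, -0.0007]), 0.25)]
[-0.0309  0.0508 -0.3309] [330.8476  21.832   55.4122]
```

View pics/s1.png

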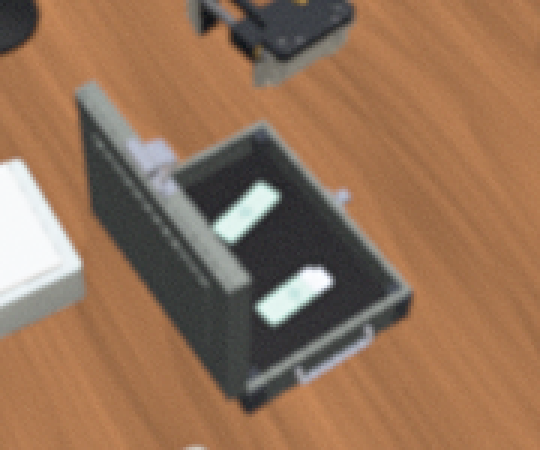

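Lid stands at ~91° and the slides lie undisturbed (labelled one lower right at (295,295) with its notch). Moving over it for a close look.

Call:
arm_command(
  motion=[
    [50,0,23,55,0,0,0],
    [50,60,0,0,0,0,0],
    [50,60,0,0,0,0,0],
    [50,60,0,0,0,0,0],
    [50,60,0,0,0,0,0],
  ],
)

```text
clock: 11.25
position: [0.6071, 0.1566, 0.283]
ee_rot: [-1.333, 1.124, 1.332]
force: [1.3, 0.1, 0.8]
width: 0.543
```

Call:
arm_command(
  motion=[
    [50,6,0,0,0,0,0],
    [50,0,0,0,0,0,0],
  ],
)

```text
clock: 11.5
position: [0.6077, 0.1566, 0.2801]
ee_rot: [-1.333, 1.123, 1.332]
force: [0.5, -0.4, 1.0]
width: 0.543
```

Run:
```python
from h import *
p,M,s=pose();print(p,s['force'],gp())
w=get_image('wrist');save(w,'w3.png');show('wrist',['slide_center','label','clear_end'])
T=np.array(w['tool_from_camera']);K=w['K']
# slide pixels -> world plane z=.019
hsv=cv2.cvtColor(w['frame'],cv2.COLOR_RGB2HSV);m=((hsv[...,2]>150)).astype(np.uint8)
n,lab,st,ce=cv2.connectedComponentsWithStats(m)
def tow(uv,z=.019):
    d=np.array(uv,float)-[K[0,2],K[1,2]];r=np.linalg.norm(d,axis=1);a=r/K[0,0]
    ray=np.c_[d/r[:,None]*np.sin(a)[:,None],np.cos(a)]
    ray=ray@T[:3,:3].T@M.T;o=p+M@T[:3,3]
    return o+ray*((z-o[2])/ray[:,2])[:,None]
for i in range(1,n):
    if st[i,4]<300: continue
    v,u=np.where(lab==i);q=tow(np.c_[u,v])
    (c,wh,an)=cv2.minAreaRect((q[:,:2]*1000).astype(np.float32));print(st[i],np.array(c),np.array(wh),an)
```

```text
[0.6077 0.1566 0.2801] [ 0.472  -0.3542  0.9866] [0.6079 0.1566 0.1211]
wrist slide_center [(array([0.5999, 0.1554, 0.015 ]), 0.86)]
wrist label [(array([0.5723, 0.1505, 0.0149]), 0.86)]
wrist clear_end [(array([0.6385, 0.1603, 0.0179]), 0.79)]
[     0      0    640    400 117713] [ 735.1245 -198.4656] [ 640.123  1684.0071] 31.333690643310547
[ 173  120   49   94 2710] [593.5857  49.8025] [77.7133 28.2   ] 18.979291915893555
[ 304  149   36   92 3028] [600.7463 157.1874] [77.7623 27.7373] 9.370211601257324
[237 235  33  41 867] [663.7889 103.3708] [23.1187 48.7034] 78.25159454345703
[369 235  34  41 864] [642.553  226.0129] [48.6658 23.4436] 31.250280380249023
[ 95 272  45  25 515] [737.437  -49.5032] [25.2518 61.1853] 9.398756980895996
[492 272  53  48 745] [677.1787 396.6741] [57.3486 61.2052] 10.261582374572754
[ 597  275   43  125 2660] [917.4964 947.4444] [769.3459 119.4583] 53.68384552001953
[ 230  285  179   17 2473] [694.7868 171.7728] [ 16.5642 171.5691] 9.697769165039062
[ 233  314  159   21 1626] [733.5299 170.4197] [ 25.4111 163.9599] 9.280747413635254
[  101   347   303    53 11655] [871.2499  54.6517] [135.1547 489.612 ] 20.09932518005371
[ 563  364   68   36 1098] [974.1367 895.83  ] [559.3455  81.0935] 64.68836212158203
[460 377  41  23 581] [844.7203 428.5159] [57.7195 65.201 ] 10.0498628616333
```

View pics/w3.png

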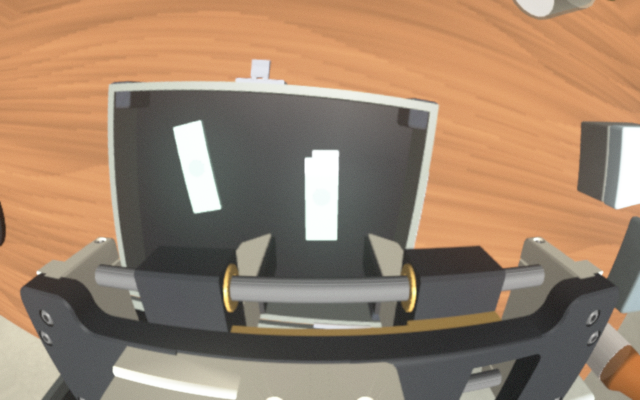

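Close view: the slide at (321,195), notch at (308,155), is aligned with the tool to <0.5°. Descending.

Call:
arm_command(
  motion=[
    [50,40,-1,1.3,0,0,0],
    [50,30,0,0,0,0,0],
    [50,12,0,0,0,0,0],
    [50,0,0,0,0,0,0],
  ],
)

```text
clock: 12.2
position: [0.6079, 0.158, 0.1972]
ee_rot: [-1.333, 1.124, 1.333]
force: [-1.4, 0.3, 0.5]
width: 0.547
```

Call:
arm_command(
  motion=[
    [50,4,0,0,0,0,0],
    [50,0,0,0,0,0,0],
  ],
)

```text
clock: 12.45
position: [0.6079, 0.158, 0.1935]
ee_rot: [-1.333, 1.123, 1.332]
force: [0.4, -0.0, 0.3]
width: 0.541
```

Call:
arm_command(
  motion=[
    [15,0,0,0,0,0,0],
    [15,0,0,0,0,0,0],
    [15,0,0,0,0,0,0],
    [15,0,0,0,0,0,0],
    [15,0,0,0,0,0,0],
  ],
  newtons=18,
)

```text
clock: 13.08
position: [0.6077, 0.158, 0.1929]
ee_rot: [-1.333, 1.124, 1.333]
force: [-1.2, 0.2, 2.2]
width: 0.276
```

Call:
arm_command(
  motion=[
    [15,-5,0,0,0,0,0],
    [15,-20,0,0,0,0,0],
    [15,-40,0,0,0,0,0],
    [15,-40,0,0,0,0,0],
    [15,0,0,0,0,0,0],
  ],
)

```text
clock: 13.7
position: [0.6088, 0.1581, 0.3013]
ee_rot: [-1.335, 1.119, 1.329]
force: [0.8, 0.4, -0.7]
width: 0.281
```

Run:
```python
from h import *
p,M,s=pose();print(p,s['force'],gp(),s['width']*91.8,s['joints'])
w=get_image('wrist');save(w,'w4.png');show('wrist',['slide_center','label','clear_end','plain_center'])
get_image('scene');show('scene',['slide_center','label','plain_center'])
```

```text
[0.6088 0.1581 0.3013] [ 0.773   0.4382 -0.7329] [0.6097 0.1584 0.1423] 25.828948180422355 [-0.4873  0.539   0.2192  1.6971 -0.1416  0.9148  1.5279]
wrist slide_center [(array([0.6063, 0.1578, 0.1232]), 0.97)]
wrist label [(array([0.5727, 0.1501, 0.1255]), 0.65)]
wrist clear_end []
wrist plain_center [(array([0.5939, 0.0472, 0.015 ]), 0.58)]
scene slide_center [(array([0.5977, 0.1546, 0.1191]), 0.43)]
scene label [(array([0.5696, 0.1511, 0.1205]), 0.42)]
scene plain_center [(array([0.5879, 0.0477, 0.0158]), 0.7)]
```

View pics/w4.png

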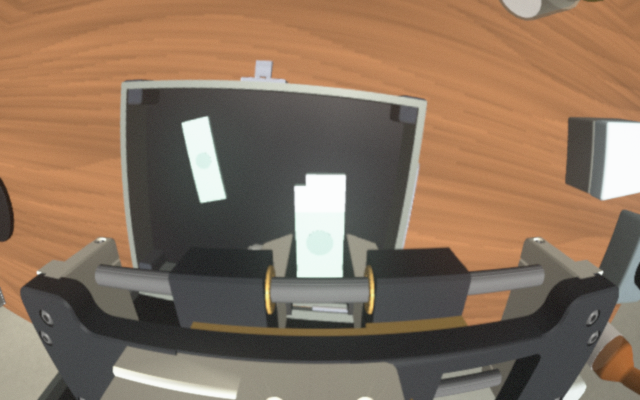

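Grasped: 25.8 mm, slide level in the jaws, fingers around the ring on clear glass; frosted end with notch at (320,185) free. Now rising and, from depth, the reader's heading.

Call:
arm_command(
  motion=[
    [15,-40,0,0,0,0,0],
    [15,-10,15,-45,0,0,0],
    [15,0,20,-50,0,0,0],
    [15,0,20,-50,0,0,0],
    [15,0,20,-50,0,0,0],
  ],
)

```text
clock: 14.78
position: [0.566, -0.0485, 0.3476]
ee_rot: [-1.333, 1.124, 1.333]
force: [0.8, -1.1, 0.5]
width: 0.278
```

Run:
```python
from h import *
rng=np.random.default_rng(0)
p,M,s=pose();print(p,s['joints'],s['width']*91.8)
for c in('top','scene'):
  b=get_image(c);P=cloud(b);z=b['range_z'];hor=np.hypot(P[...,0]-.69,P[...,1]+.35)
  A=P[(z>0)&(P[...,2]>.2)&(hor<.1)]
  Q=P[(z>0)&(P[...,2]>.003)&(P[...,2]<.03)&(np.hypot(P[...,0]-.712,P[...,1]+.347)<.075)]
  print(c,len(A),'base',cv2.minEnclosingCircle((Q[:,:2]*1000).astype(np.float32)))
  for k in range(3):
    best=None
    for _ in range(1500):
      a=A[rng.choice(len(A),3,False)];n=np.cross(a[1]-a[0],a[2]-a[0]);l=np.linalg.norm(n)
      if l<1e-5: continue
      n/=l;i=abs((A-a[0])@n)<.0025
      if best is None or i.sum()>best.sum(): best=i
    B=A[best];n=np.linalg.svd(B-B.mean(0))[2][2];print(best.sum(),B.mean(0),n,np.degrees(np.arctan2(n[1],n[0])))
    A=A[~best]
    if len(A)<60: break
pt={}
for n in('reader','reader_window'):
  l=[d['point'] for c in('top','scene') for d in pinpoint(c,n)[:1]];pt[n]=l;print(n,np.array(l))
```

```text
[ 0.566  -0.0485  0.3476] [-0.2035  0.4003  0.2655  1.8035 -0.1256  0.9542  1.8552] 25.482218876228174
top 897 base ((714.38427734375, -347.70782470703125), 72.56942749023438)
504 [ 0.6807 -0.3492  0.2588] [-0.6834 -0.1298  0.7184] -169.2468021277263
148 [ 0.687  -0.3204  0.2493] [-0.203   0.9778  0.051 ] 101.73079684564227
108 [ 0.7171 -0.3433  0.2748] [0.6808 0.1303 0.7207] 10.833935665775602
scene 469 base ((722.5342407226562, -343.8438720703125), 67.92610931396484)
137 [ 0.6898 -0.3198  0.2491] [ 0.2088 -0.9746 -0.0814] -77.90857405525662
99 [ 0.7184 -0.3424  0.2733] [-0.6198 -0.1191 -0.7757] -169.12228989912757
77 [ 0.6811 -0.3464  0.2576] [-0.6994 -0.1106  0.7061] -171.01476912089007
reader [[ 0.7135 -0.354  -0.0014]
 [ 0.7181 -0.3443 -0.0002]]
reader_window [[ 0.6683 -0.3508  0.2222]
 [ 0.6725 -0.3573  0.2182]]
```

Reader yaw ≈ 11°, reading spot ≈ (0.561, −0.375, 0.112). Turning the slide around up high, well clear of everything.

Call:
arm_command(
  motion=[
    [15,0,0,0,6,0,0],
    [15,0,0,0,10.5,0,0],
    [15,0,0,0,10.5,0,0],
    [15,0,0,0,10.5,0,0],
    [15,0,0,0,10.5,0,0],
  ],
)

```text
clock: 15.7
position: [0.567, -0.0449, 0.3474]
ee_rot: [-0.702, 1.454, 0.703]
force: [-0.1, 1.3, -0.2]
width: 0.276
```

Call:
arm_command(
  motion=[
    [15,0,0,0,10.5,0,0],
    [15,0,0,0,10.5,0,0],
    [15,0,0,0,10.5,0,0],
    [15,0,0,0,10.5,0,0],
    [15,0,0,0,10.5,0,0],
  ],
)

```text
clock: 16.32
position: [0.567, -0.0448, 0.3474]
ee_rot: [0.013, 1.571, -0.013]
force: [-0.0, -0.5, -0.5]
width: 0.281
```

Call:
arm_command(
  motion=[
    [15,0,0,0,10.5,0,0],
    [15,0,0,0,10.5,0,0],
    [15,0,0,0,10.5,0,0],
    [15,0,0,0,10.5,0,0],
    [15,0,0,0,10.5,0,0],
  ],
)

```text
clock: 16.95
position: [0.5671, -0.0448, 0.3474]
ee_rot: [0.728, 1.446, -0.727]
force: [-1.0, -0.8, -0.2]
width: 0.28
```

Call:
arm_command(
  motion=[
    [15,0,0,0,10.5,0,0],
    [15,0,0,0,10.5,0,0],
    [15,0,0,0,5,0,0],
    [15,0,0,0,0,0,0],
  ],
)

```text
clock: 17.45
position: [0.567, -0.045, 0.3472]
ee_rot: [1.067, 1.294, -1.068]
force: [-0.9, 0.8, -1.0]
width: 0.279
```

```bash
cat >> h.py <<'E'
def wcloud(w,p,M):
    K=w['K'];T=np.array(w['tool_from_camera']);z=w['range_z'];v,u=np.mgrid[0:400,0:640]
    d=np.stack([u-K[0,2],v-K[1,2]],-1);r=np.linalg.norm(d,axis=-1)+1e-9;a=np.minimum(r/K[0,0],1.5)
    c=np.concatenate([d/r[...,None]*np.tan(a)[...,None],np.ones_like(a)[...,None]],-1)*z[...,None]
    return c@T[:3,:3].T+T[:3,3]      # tool frame
E
python3 - <<'E'
from h import *
p,M,s=pose();print(p,M,s['joints'],s['clock'],s['width']*91.8)
print('yaw y',np.degrees(np.arctan2(M[1,1],M[0,1])))
w=get_image('wrist');X=wcloud(w,p,M)
m=(w['range_z']>0)&(abs(X[...,0]-.175)<.012)&(abs(X[...,2])<.02)&(X[...,1]>0.01)&(X[...,1]<.07)
Q=X[m]*1000;print(m.sum(),Q.min(0),Q.max(0),np.percentile(Q,[2,98],axis=0))
A=np.c_[Q[:,1:],np.ones(len(Q))];print('plane x=ay+bz+c',np.linalg.lstsq(A,Q[:,0],rcond=None)[0])
print(cv2.minAreaRect(Q[:,1:].astype(np.float32)))
show('wrist',['slide_center','label','reader','reader_window'])
sp=np.array([.561,-.375,.112]);y=np.array([.9816,.1908,0]);t=sp-.036*y+[0,0,.015]
print(t-gp(),totool(t-gp()))
E
```

```text
[ 0.567  -0.045   0.3472] [[-0.0008  0.9819  0.1895]
 [-0.0002  0.1895 -0.9819]
 [-1.     -0.0008  0.    ]] [-0.7242  0.5977  1.0889  1.8405 -0.6003  1.0802 -0.7852] 17.45 25.569956641401273
yaw y 10.925398210873517
3438 [163.2038  10.002  -19.9391] [178.4649  46.5668  19.9207] [[166.6042  10.3892 -16.1144]
 [176.0389  46.0267  16.018 ]]
plane x=ay+bz+c [  0.0407  -0.009  171.8939]
((28.289960861206055, -0.030908584594726562), (39.859527587890625, 36.540306091308594), 89.92485809326172)
wrist slide_center [(array([ 0.5755, -0.0434,  0.1718]), 0.84)]
wrist label [(array([ 0.6023, -0.0384,  0.17  ]), 0.59)]
wrist reader [(array([ 0.7115, -0.3466,  0.0033]), 0.94)]
wrist reader_window []
[-0.041  -0.3353 -0.0617] [  61.6025 -103.2515  321.6984]
```

Slide pose in the grip confirmed (end at 46 mm, label at 36 mm ahead of grip), heading 10.9°. Moving to the spot, first across, then down.

Call:
arm_command(
  motion=[
    [15,0,-16,30,0,0,0],
    [15,0,-17,50,0,0,0],
    [15,0,-17,50,0,0,0],
    [15,0,-17,50,0,0,0],
    [15,0,-16,50,0,0,0],
  ],
)

```text
clock: 18.32
position: [0.5275, -0.2899, 0.3479]
ee_rot: [1.07, 1.292, -1.069]
force: [0.9, -0.5, -0.5]
width: 0.28
```

Call:
arm_command(
  motion=[
    [15,10,-10,45,0,0,0],
    [15,15,-10,32,0,0,0],
    [15,15,0,15,0,0,0],
    [15,12,0,0,0,0,0],
    [15,0,0,0,0,0,0],
  ],
)

```text
clock: 18.95
position: [0.5259, -0.3805, 0.2944]
ee_rot: [1.07, 1.295, -1.069]
force: [0.3, 0.5, -0.5]
width: 0.282
```

Run:
```python
from h import *
p,M,s=pose();print(p,s['joints'],s['clock'],s['width']*91.8,s['force'])
print('yaw y',np.degrees(np.arctan2(M[1,1],M[0,1])),M[2])
w=get_image('wrist');save(w,'w5.png');X=wcloud(w,p,M)
m=(w['range_z']>0)&(abs(X[...,0]-.175)<.012)&(abs(X[...,2])<.011)&(X[...,1]>0.02)&(X[...,1]<.044)
Q=X[m]*1000;A=np.c_[Q[:,1:],np.ones(len(Q))];k=np.linalg.lstsq(A,Q[:,0],rcond=None)[0];print('plane x=ay+bz+c',k,'at label',k@[36,0,1],m.sum())
sp=np.array([.561,-.375,.112]);y=np.array([.9816,.1908,0]);t=sp-.036*y+[0,0,.015]
print('err',totool(t-gp()))
show('wrist',['slide_center','label','reader','reader_window','plain_center','jar_a_center'])
a=get_image('scene');save(a,'s2.png');show('scene',['label','read_spot','reader','reader_window'])
```

```text
[ 0.5259 -0.3805  0.2944] [-0.011   0.7388  0.9279  1.6813 -0.6625  1.0697 -0.2536] 18.95 25.883676460786518 [ 0.272   0.5013 -0.512 ]
yaw y 10.829350557399252 [-1.     -0.001  -0.0025]
plane x=ay+bz+c [ -0.0032  -0.0036 173.3261] at label 173.21248042408016 1812
err [ 9.2233 -0.5239  1.3123]
wrist slide_center [(array([ 0.5326, -0.378 ,  0.1176]), 0.84)]
wrist label [(array([ 0.558 , -0.3774,  0.1197]), 0.61)]
wrist reader [(array([ 0.535 , -0.3785,  0.1166]), 0.7)]
wrist reader_window []
wrist plain_center [(array([0.5912, 0.0495, 0.0144]), 0.8)]
wrist jar_a_center []
scene label [(array([ 0.5613, -0.3774,  0.1201]), 0.59)]
scene read_spot []
scene reader [(array([ 0.7138, -0.3412, -0.0007]), 0.84)]
scene reader_window [(array([ 0.6681, -0.3562,  0.2175]), 0.76)]
```

View pics/w5.png

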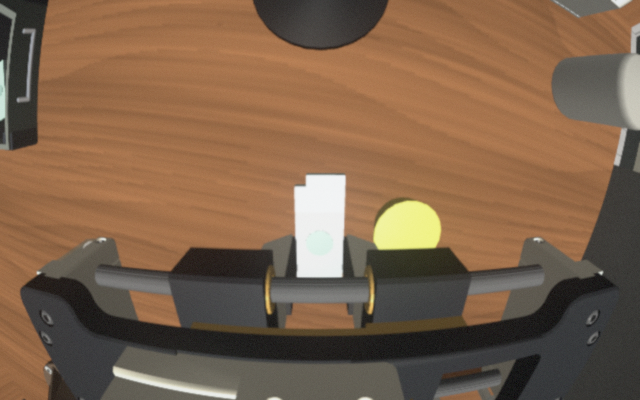

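The slide points squarely at the reader base (black disc centred at (320,20)), notch on the left, fingers off the frosted end. A yellow disc at (405,228) sits below; I'll check its height before the last 9 mm.

Run:
```python
from h import *
p,M,s=pose();w=get_image('wrist');X=wcloud(w,p,M)@M.T+p
print('disc',X[228,405],X[205,410],'base edge',X[40,320],X[44,320],X[50,320])
m=(w['range_z']>0)&(X[...,2]>.004)&(X[...,2]<.03)&(X[...,0]>.6);m[120:]=0;m[:,:200]=0;m[:,430:]=0
Q=X[m];y=np.array([.9816,.1908]);a=Q[:,:2]@y;l=Q[:,:2]@[-.1908,.9816]
print('near edge a',np.percentile(a,[0.5,2]),'l range',l.min(),l.max(),m.sum())
near=l[a<np.percentile(a,1)+.004];print('l at near edge',near.mean())
```

```text
disc [ 0.5181 -0.46    0.0314] [ 0.5389 -0.4593  0.0294] base edge [ 0.6614 -0.357   0.0109] [ 0.6578 -0.3577  0.0115] [ 0.6544 -0.3584  0.0014]
near edge a [0.5746 0.576 ] l range -0.5321229129711825 -0.4161059258683795 5014
l at near edge -0.4740864028353458
```

Disc is only 31 mm high (clear), and the reader base fit agrees within 1 mm. Final approach.

Call:
arm_command(
  motion=[
    [15,5,-0.5,1,0,0,0],
    [15,4,0,0,0,0,0],
    [15,0,0,0,0,0,0],
    [15,0,0,0,0,0,0],
    [15,0,0,0,0,0,0],
  ],
)

```text
clock: 20.23
position: [0.525, -0.3836, 0.2868]
ee_rot: [1.07, 1.292, -1.07]
force: [-0.7, 0.2, -0.4]
width: 0.278
```

Run:
```python
from h import *
p,M,s=pose();print(p,s['clock'],s['width']*91.8,s['force'],abs(s['dq']).max(),M[2])
print('label',p+M@[.1737,.036,0],'yaw',np.degrees(np.arctan2(M[1,1],M[0,1])))
w=get_image('wrist');X=wcloud(w,p,M)
m=(w['range_z']>0)&(abs(X[...,0]-.175)<.012)&(abs(X[...,2])<.011)&(X[...,1]>0.02)&(X[...,1]<.06)
Q=X[m]*1000;print('slide end y',np.percentile(Q[:,1],99),'x',np.median(Q[:,0]))
show('wrist',['label']);a=get_image('scene');show('scene',['label','hasp_pin','plain_center','jar_a_center','jar_b_center'])
cv2.imwrite('pics/s3.png',a['frame'][40:340,100:500,::-1].repeat(2,0).repeat(2,1))
```

```text
[ 0.525  -0.3836  0.2868] 20.225 25.551894465871186 [-0.7053  0.1525 -0.3793] 0.0022737822279469974 [-1.      0.0001  0.0001]
label [ 0.5604 -0.3769  0.1131] yaw 10.717133128587658
slide end y 46.28070682278938 x 173.27617057803488
wrist label [(array([ 0.5578, -0.3779,  0.114 ]), 0.74)]
scene label [(array([ 0.5604, -0.3766,  0.1127]), 0.45)]
scene hasp_pin [(array([0.7282, 0.1139, 0.2466]), 0.67)]
scene plain_center [(array([0.5902, 0.048 , 0.016 ]), 0.65)]
scene jar_a_center [(array([0.3566, 0.3246, 0.0478]), 0.49)]
scene jar_b_center [(array([0.3565, 0.3244, 0.0469]), 0.89)]
```

View pics/s3.png

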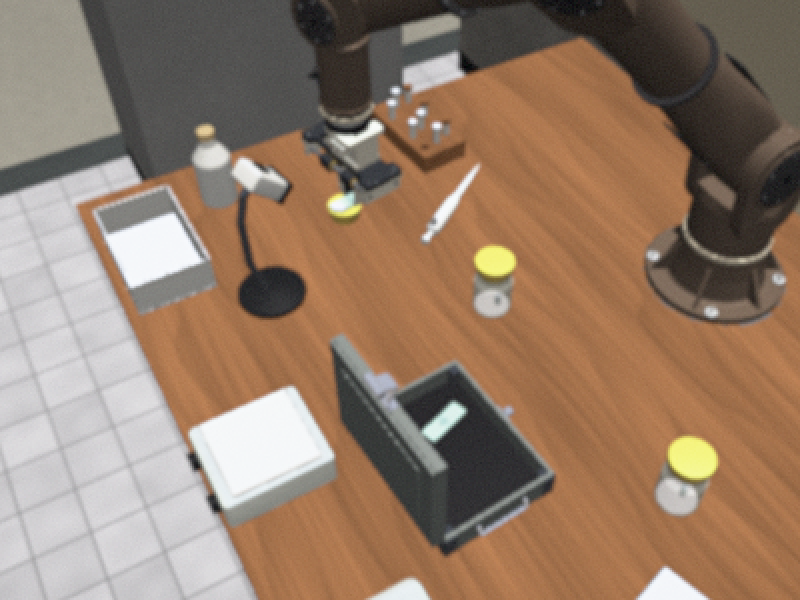

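All in order: lid upright, plain slide and both jars in place, slide in front of the reader. One 2 mm nudge, then hand in.

Call:
arm_command(
  motion=[
    [15,1,1,-1.8,0,0,0],
    [15,0,0,0,0,0,0],
    [15,0,0,0,0,0,0],
    [15,0,0,0,0,0,0],
    [15,0,0,0,0,0,0],
  ],
)

```text
clock: 21.25
position: [0.5256, -0.3816, 0.2857]
ee_rot: [1.07, 1.292, -1.07]
force: [-0.3, -0.6, -0.5]
width: 0.279
```

Run:
```python
from h import *
p,M,s=pose();print('label',p+M@[.1737,.036,0],s['clock'],s['width']*91.8,abs(s['dq']).max())
print(arm.sign_off())
```

```text
label [ 0.5609 -0.3749  0.112 ] 21.25 25.64375238524078 0.0015104419054372993
the job is handed in; nothing more can be done
None
```

The notched slide is being held still and level in the reading spot, and the job was handed in at about 21 s of the 54 s allowed. I swung the hasp off, lifted the lid to about 91° and left it open. I then took out the slide with the fingers on clear glass, turned it and brought it to the reader.

**Last checks:**
- **Position:** the middle of the label is at (0.561, −0.375, 0.112) by arm pose and measured grip offset. That is within 1 mm of my estimate of the reading spot; calibration adds about 2 mm.
- **Heading:** it was 10.7° before the last 2 mm nudge, against a reader yaw of about 11° from depth; the nudge had no turn in it.
- **Grip:** width is 25.6 mm, matching the 26 mm slide, and the joints are still.
- **Rest of the scene:** the plain slide and both jars look undisturbed in the final scene picture, and the lid is still upright.

**Disagreements:**
- **Label detection:** before the nudge, the scene camera agreed with the arm pose to under 1 mm. The wrist camera read 2–3 mm shorter, which is within its error.
- **Jar a:** in the last scene check the network reported jar b's position for it, so I confirmed jar a only by eye.

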